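Bring the trolley wheel's valve to the top

TASK

Turn the trolley wheel in its stand clockwise, as seen from the robot's side, by pushing one spoke after another with a fingertip, until the red-capped valve stands at the very top, straight above the axle, ready for the pump; then leave the wheel at rest and draw clear. The tyre has just been bonded, so keep off the tyre and do not push on the valve. Grip and lift nothing, and leave the other things on the bench where they are.

Things in the scene. Friction and masses are not known exactly. Their poses are not given: they have to be found in the camera images.
- stand: Plywood wheel stand, fixed to the table. Origin: centre under the wheel, on the table top. x axis along the wheel's axle, away from the robot's side; y to the left seen from the robot; z up. Base plate x = -140 to 80 mm, 280 mm wide, 18 mm thick. Far side of the wheel is open.
- tongue_top (a point): Top of the stand's front board, x = -84 mm in the stand's frame, 200 mm up. The 18 mm board (x = -93 to -75 mm) stands on the robot's side of the wheel: 260 mm wide up to 118 mm, then only a 50 mm wide tongue in the middle up to 200 mm that carries the axle (bolt head reaches x = -103 mm).
- axle (a point): Centre of the wheel on its axle, 175 mm above the table, in the mid-plane of the tyre; directions as for the stand.
- wheel (a joint): Turn of the wheel, rad. 0: valve at the very bottom. Grows as the wheel turns clockwise seen from the robot's side; +3.14: valve at the very top after turning clockwise (-3.14: reached anticlockwise). No end stop; stiff (about 0.4 N m of friction, some 6 N at mid spoke), stays where it is left.
- spoke_mid (a point): Middle of the next spoke clockwise (seen from the robot) from the valve, 65 mm from the axle. Five straight yellow spokes 72 degrees apart, the valve midway between two (36 degrees from each). Each is 14 mm square, bare from hub (60 mm across) to rim, and slopes towards the robot: its centre line is at x = -39 mm (stand's frame) 30 mm from the axle, -28 at 60, -14 at 100.
- valve_tip (a point): Inner end of the valve's red cap, 66 mm from the axle. The valve is a brass stem with a red cap, 15 mm across, standing inward from the rim towards the hub, 66 to 102 mm from the axle.
- tyre: The black tyre, turning with the wheel: 298 mm outside diameter, 38 mm thick, on a yellow rim of 200 mm inside diameter. Origin at the wheel's centre.
- valve: The valve, turning with the wheel. Origin at the wheel's centre; the valve lies along its own -z axis.
- glue: Bystander: white glue bottle with an orange cap, 56 mm across, 150 mm tall. Origin: centre of its underside.
- wax: Bystander: low wax jar with a brass lid, 72 mm across, 50 mm tall. Origin: centre of its underside.
- casket: Bystander: dark polished wooden casket with two small raised blocks on its lid, 120 x 170 x 86 mm. Origin: centre of its underside.
- screwdriver: Bystander: screwdriver lying on the table.
- spanner: Bystander: steel spanner lying on the table.
- tape: Bystander: roll of yellow tape, 90 mm across, 25 mm high. Origin: centre of its underside.
- pump: Bystander: small blue hand pump standing upright with a black T handle, 197 mm tall. Origin: centre of its underside.

How it is judged (in metres and radians):
At the end, for the whole second after the job is handed in: The wheel has been turned clockwise (joint wheel at +3.14) to within 0.12 rad (7 degrees) of the valve being straight above the axle and is at rest (under 0.05 rad/s); every bystander is within 25 mm of where it began (value of joint wheel between 3.02159 and 3.26159 rad and velocity of joint wheel between -0.05 and 0.05 rad/s and distance of each of glue, wax, casket, screwdriver, spanner, tape, pump from where it was at the start of the episode below 0.025 m); the robot touches nothing.
It fails at once if the robot presses on the tyre (over 2 N) (contact force between any of the fingers, the arm and tyre above 2 N).
It fails at once if the robot pushes on the valve (over 2 N) (contact force between any of the fingers, the arm and valve above 2 N).
It fails at once if a bystander is lifted, carried or knocked more than 25 mm from its place (distance of any of glue, wax, casket, screwdriver, spanner, tape, pump from where it was at the start of the episode above 0.025 m).
It also fails if it takes over 51 s, if anything falls off the work surface, if the arm or the gripper's body presses on something with over 40 N, if the wrist force passes 120 N, or if a joint passes its speed limit or range.

ROBOT

A 6-joint arm with a two-finger parallel gripper is mounted at the origin on the work surface. World frame = base frame: x ahead of the robot, y to its left, z up, the work surface at z = 0. Lengths are in mm, angles in rad, forces in N, time in s.
With the tool pointing down it reaches from about 400 to 925 mm from the base axis. Payload 12.5 kg.
Tool frame: the origin (TCP) lies midway between the tips of the shut fingers; the grasp point (between the pads) lies grasp_offset behind it (grasp_offset is the distance from the TCP to the grasp point, in mm); z points along the fingers, y is the direction in which the jaws open and shut (so a half turn about z gives the same grasp; the last joint's range is limited). The gripper opens to 95 mm and grips with 3 to 60 N. Pads are 20 mm wide; open, the fingers measure 119 mm over their backs; the gripper's body (75 mm by 180 mm) begins 59 mm behind the grasp point.
Start: joints at [1.015, 0.491, 1.559, -0, 1.092, -0.106], TCP at [271.728, 562.86, 214.661] pointing down, gripper open.
Joint ranges: [-3.1, 3.1], [-0.84, 2.19], [0.05, 2.79], [-1.13, 4.28], [0.06, 2.93], [-2.69, 2.69]. Speed limits (rad/s): [2.22, 2.22, 2.79, 3.14, 3.14, 3.14].

INTERFACE

Orientations are given as a unit quaternion [w, x, y, z].
In Python, from rig import * gives the robot as it stands.
- The arm moves only by the tool carry_out, never from a script. Its argument "targets" is a list of rows, each a list of 7 numbers: the closure, from -1 (fully open) to 1 (shut), then the shift along the tool's x, y, z in units of 30 mm (1.0 is 30 mm), then the turn, a rotation vector about the tool's x, y, z in units of 6 degrees (1.0 is 6 degrees). In form: [[claw, dx, dy, dz, wx, wy, wz], ...]. A call has 1 to 12 rows; each row is the pose to reach, as a shift and turn from the pose commanded when the call began, along the tool's axes at that moment; what a row does not reach only later rows make up. A row lasts 1/8 s, in which the tool goes at most 62.5 mm and 10.7 degrees, less where a joint would pass 70% of its speed; a pose out of reach is approached as far as the arm can. A call with a gripper value outside its range is refused whole. The fingers move at their own pace and stop on an object; "squeeze" is the grip in N (left out, the last holds). Time passes only in rows, so rows that repeat a pose let the fingers close. It gives the time, the measured TCP pose, the force and the opening at its end, in the units of the state.
- get_obs(): the state, without advancing time (a new reading comes with each control period).
- capture(name): name is "side" or "top" or "wrist"; returns the picture (400x640x3 uint8, red, green, blue); there is no depth.
- get_calibration(name): a dict with "mtx" (3x3 intrinsics, pixels), "rvec" (rotation vector, rad) and "tvec" (3), from world to camera coordinates, as OpenCV has them. Camera axes: x right, y down, z forward; pixel columns grow to the right and rows downward; lengths in mm; the calibration is good to about 2 mm. A picture is of the moment at which its call begins: read the wrist's pose just before it. get_calibration takes no time and is no camera call; for the wrist camera it gives the pose at the moment of the call.
- hand_in(): hands the job in, once; it reports no verdict.
The state is a dict: "time_s": time; "q": joint angles; "joint_vel": joint speeds; "joint_torque": joint torques, N m; "tcp_pos": TCP position; "orientation": TCP orientation; "wrist_force": force on the tool from outside, world axes, zero at the start; "ft_torque": the same for the moment, N m; "width": finger opening in mm.
Only numpy, scipy, OpenCV 4.12 (cv2) and the standard library are available. Lean on these libraries where they do the work, as an engineer would, in place of code of your own. Each camera call takes 0.05 s, during which the arm holds its last target. There are 200 camera calls.

## Working session

There is one attempt and no reset: what is moved stays moved. The work goes in short steps, Python scripts to look and compute and a tool call to move; the robot and the scene stay as the last step left them, time stands still between calls to the robot, and variables do not carry over. Pictures are saved under pics/ and viewed, about 8 in all and at most 12, crops included, and the job is handed in when it is done.

Besides the shell and the picture viewer there is one more tool, called after "Request:" as name(argument=value, ...), one argument or row to a line, values as JSON. carry_out: Moves the arm, as the interface text tells. Its arguments: {"type":"object","properties":{"targets":{"type":"array"},"squeeze":{"type":"number"}},"required":["targets"]}

```bash
mkdir -p pics; python3 - <<'E'
from rig import *
import cv2
for n in("side","top"):
    cv2.imwrite(f"pics/{n}0.png",cv2.cvtColor(capture(n),cv2.COLOR_RGB2BGR)); c=get_calibration(n); print(n,c)
o=get_obs();print(o)
E
```

```text
side {'mtx': array([[436.14046595,   0.        , 318.21831091],
       [  0.        , 436.14046595, 195.07047077],
       [  0.        ,   0.        ,   1.        ]]), 'rvec': array([ 2.29218544,  0.70422374, -0.2919876 ]), 'tvec': array([-461.59507183,  -97.70469761, 1677.99762285])}
top {'mtx': array([[464.66552161,   0.        , 320.42615506],
       [  0.        , 464.66552161, 198.63681861],
       [  0.        ,   0.        ,   1.        ]]), 'rvec': array([ 2.09269542, -2.12310537,  0.16896119]), 'tvec': array([  66.87621273,  583.69045166, 1167.1836136 ])}
{'time_s': 0.1, 'q': array([ 1.01541094e+00,  4.91508971e-01,  1.55936845e+00,  6.86989907e-06,
        1.09171041e+00, -1.05581705e-01]), 'joint_vel': array([-0.00082506, -0.00342416, -0.00110535, -0.00065031,  0.0018    ,
        0.00016661]), 'joint_torque': array([ 2.10965103e-03, -6.13625908e+01, -2.58600730e+01,  6.93400344e-02,
        4.71233076e-02, -9.46708337e-05]), 'tcp_pos': array([271.60079559, 562.67125155, 214.12107252]), 'orientation': array([-1.64350689e-04,  2.23012192e-01,  9.74815528e-01, -4.69674234e-04]), 'wrist_force': array([-0.23652525,  0.44688213, -0.3919097 ]), 'ft_torque': array([-0.01764319, -0.00975191,  0.037802  ]), 'width': 94.96298724193764}
```

View pics/side0.png

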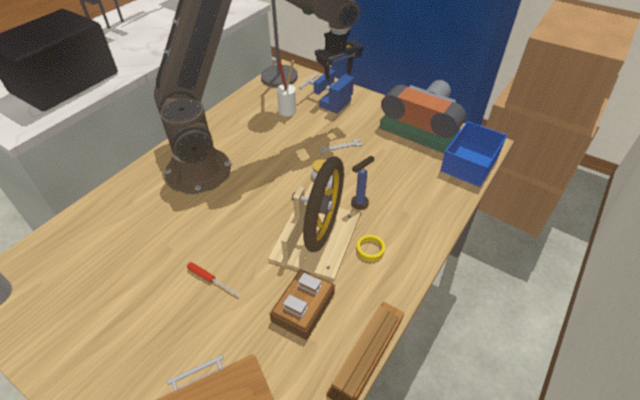

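View pics/top0.png

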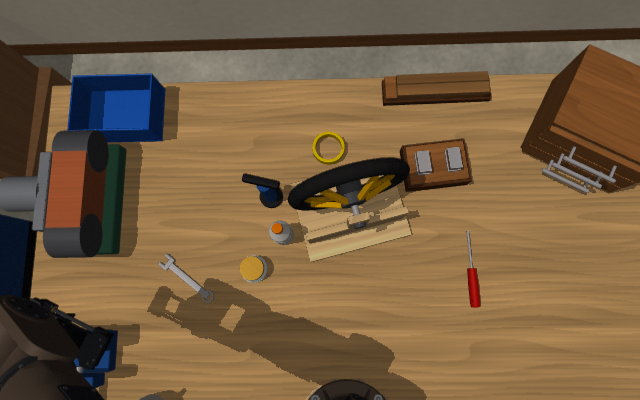

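The top view shows the wheel around (350,185), the stand's front board around (357,222), the glue at (280,232), the pump at (268,192) and the casket at (437,165). Next I'll zoom in on the stand.

```bash
python3 - <<'E'
import cv2,numpy as np
a=cv2.imread("pics/top0.png")[140:280,220:480]; b=cv2.imread("pics/side0.png")[140:290,250:400]
a=cv2.resize(a,None,fx=3,fy=3,interpolation=cv2.INTER_CUBIC)
b=cv2.resize(b,None,fx=3.7,fy=3.7,interpolation=cv2.INTER_CUBIC)
cv2.imwrite("pics/topz.png",a);cv2.imwrite("pics/sidez.png",b)
E
```

```text
(no output)
```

View pics/topz.png

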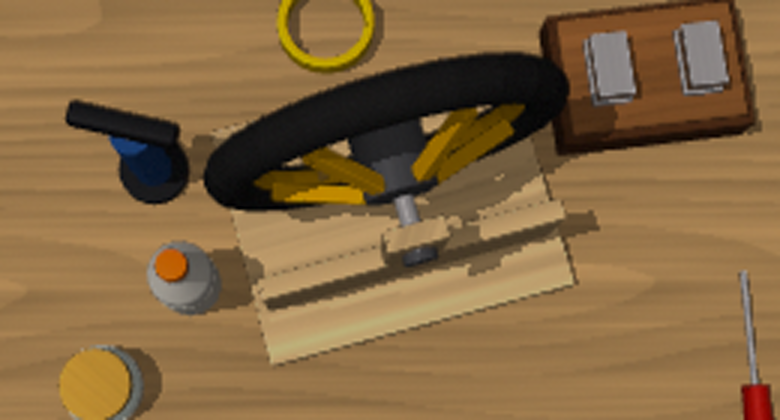

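```bash
cat > h.py <<'E'
from rig import *
import cv2, numpy as np
from scipy.optimize import least_squares
from scipy.spatial.transform import Rotation as R
def proj(n,P,c=None):
    c=c or get_calibration(n)
    return cv2.projectPoints(np.asarray(P,float).reshape(-1,3),c["rvec"],c["tvec"],c["mtx"],None)[0][:,0]
def s2w(p,P):
    x,y,t=p;P=np.asarray(P,float).reshape(-1,3);r=np.array([[np.cos(t),-np.sin(t),0],[np.sin(t),np.cos(t),0],[0,0,1]])
    return P@r.T+[x,y,0]
E
python3 - <<'E'
from h import *
P=[(-140,140,18),(-140,-140,18),(-75,-25,200),(-93,25,200)]
uv=np.array([(272,364),(577,283),(449,222),(384,256)])/3+[220,140]
c=get_calibration("top")
f=lambda p:(proj("top",s2w(p,P),c)-uv).ravel()
s=least_squares(f,[600,0,0.2]);print(s.x,s.fun.round(1))
p=s.x
# other stuff: heights
def back(u,v,z):
    Rm=cv2.Rodrigues(c["rvec"])[0];C=-Rm.T@c["tvec"];d=Rm.T@np.linalg.inv(c["mtx"])@[u,v,1];return C+d*(z-C[2])/d[2]
print("glue",back(220+171/3,140+265/3,150),"pump",back(220+123/3,140+122/3,197),"casket fl",back(220+570/3,140+150/3,86),"wax",back(220+95/3,140+383/3,50))
im=cv2.imread("pics/side0.png");k=3.7
z=cv2.resize(im[140:290,250:400],None,fx=k,fy=k,interpolation=cv2.INTER_CUBIC)
t=np.linspace(0,2*np.pi,60)
for r,x,col in((149,0,(255,0,255)),(100,0,(0,255,0)),(30,-40,(255,255,0))):
    q=proj("side",s2w(p,np.c_[t*0+x,r*np.sin(t),175+r*np.cos(t)]))
    cv2.polylines(z,[np.int32((q-[250,140])*k)],True,col,1)
cv2.imwrite("pics/sidez.png",z)
E
```

```text
[ 5.90106454e+02 -1.38176819e+01  2.42590060e-01] [-0.4  1.  -0.2  1.2 -1.1 -1.8  1.6 -0.1]
glue [495.65945066 161.10198413 150.        ] pump [603.05374913 193.74042857 197.        ] casket fl [ 597.46187954 -172.30330996   86.        ] wax [407.16523695 238.64679739  50.        ]
```

View pics/sidez.png

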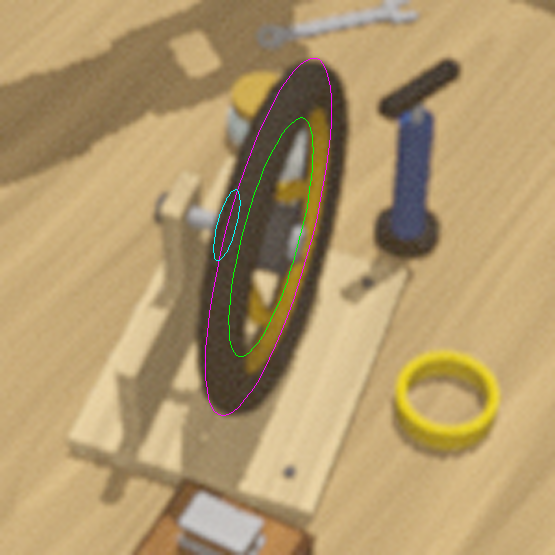

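```bash
cat >fit.py <<'E'
from h import *
P=[(-140,140,18),(-140,-140,18),(-75,-25,200),(-93,25,200)]
uv=np.array([(272,364),(577,283),(449,222),(384,256)])/3+[220,140]
P2=[(80,140,18),(80,-140,18),(-140,-140,18)]; uv2=np.array([(411,266),(310,510),(72,438)])/3.7+[250,140]
c=get_calibration("top");d=get_calibration("side")
f=lambda p:np.r_[(proj("top",s2w(p,P),c)-uv).ravel(),(proj("side",s2w(p,P2),d)-uv2).ravel()]
s=least_squares(f,[600,0,0.2],loss="soft_l1");print(s.x,f(s.x).round(1))
E
python3 fit.py
```

```text
[ 5.91253738e+02 -1.21253345e+01  2.53328563e-01] [-0.3  1.  -0.5  0.1 -1.5 -2.5  1.3 -0.6 -1.4  0.5  0.2  0.2 -2.1 -0.4]
```

```bash
cat >> h.py <<'E'
PS=(591.2,-12.1,0.252)
def Rt(tilt,yaw=0):  # tool z forward along stand x (+yaw), tilt deg below horizontal, tool y = stand y
    t=np.deg2rad(tilt);z=np.array([np.cos(t),0,-np.sin(t)]);y=np.array([0,1.,0]);x=np.cross(y,z)
    return R.from_euler("z",PS[2]+np.deg2rad(yaw)).as_matrix()@np.c_[x,y,z]
def cur():
    o=get_obs();q=o["orientation"];return o["tcp_pos"],R.from_quat([q[1],q[2],q[3],q[0]]).as_matrix(),o
def row(pos,Rg,start=None):
    p,Rc,_=cur() 
    if start is not None:p,Rc=start
    return np.r_[Rc.T@(pos-p)/30,R.from_matrix(Rc.T@Rg).as_rotvec(degrees=True)/6].round(2)
E
python3 - <<'E'
from h import *
import rig
print([n for n in dir(rig) if not n.startswith('_')]); 
try: print(grasp_offset)
except Exception as e: print(e)
p,Rc,o=cur();c=get_calibration("wrist");Rm=cv2.Rodrigues(c["rvec"])[0]
C=-Rm.T@c["tvec"];print("cam in tool",Rc.T@(C-p),"axes(cols x,y,z)\n",(Rc.T@Rm.T).round(2),c["mtx"][0,0])
A=np.array([300,300,380.])
T=s2w(PS,[-260,0,300])[0];print(T)
print(row(A,R.from_quat([.223012,.974815,0,0]).as_matrix()),row(T,Rt(30)))
E
```

```text
['IKError', 'capture', 'get_calibration', 'get_obs', 'grasp_offset', 'hand_in']
18.8
cam in tool [  73.02809605    0.27576401 -169.80116081] axes(cols x,y,z)
 [[ 0.   -0.97 -0.26]
 [ 1.    0.    0.  ]
 [ 0.   -0.26  0.97]] 287.61767818842856
[339.41192416 -76.92873488 300.        ]
[-4.66 -7.48 -5.52 -0.01 -0.   -0.  ] [-11.3  -18.22  -2.85  -3.51  -9.58  -6.06]
```

Request:
carry_out(
  targets=[
    [1,0,0,-2,0,0,0],
    [1,-0.5,-1,-4,0,0,0],
    [1,-1.4,-2.2,-5.5,0,0,0],
    [1,-2.4,-3.8,-5.5,0,0,0],
    [1,-3.4,-5.5,-5.5,0,0,0],
    [1,-4.6,-7.5,-5.5,0,0,0],
    [1,-4.6,-7.5,-5.5,0,0,0],
  ],
)

```text
time_s: 0.98
tcp_pos: [298.0, 297.7, 380.1]
orientation: [0.0, 0.224, 0.974, 0.0]
wrist_force: [0.2, 1.4, -0.0]
width: 30.2
```

```bash
python3 - <<'E'
from h import *
p,_,o=cur();print(p,o["time_s"],o["q"])
T=s2w(PS,[-150,0,310])[0];print(T,row(T,Rt(30)))
E
```

```text
[298.01656489 297.67731263 380.06163752] 0.975 [ 6.27880758e-01  4.07639004e-02  1.74832601e+00 -2.32126401e-04
  1.35170833e+00 -4.90125808e-01]
[445.93764856 -49.5011932  310.        ] [-9.49 -8.25  2.34 -3.51 -9.56 -6.09]
```

Request:
carry_out(
  targets=[
    [1,-1.5,-1.4,0,-0.6,-1.6,-1],
    [1,-3,-2.8,0,-1.2,-3.2,-2],
    [1,-4.5,-4.2,0.5,-1.8,-4.8,-3.1],
    [1,-6,-5.4,1,-2.3,-6.4,-4.1],
    [1,-7.5,-6.6,1.5,-2.9,-8,-5.1],
    [1,-9,-7.8,2,-3.5,-9.6,-6.1],
    [1,-9.5,-8.25,2.34,-3.5,-9.6,-6.1],
    [1,-9.5,-8.25,2.34,-3.5,-9.6,-6.1],
    [1,-9.5,-8.25,2.34,-3.5,-9.6,-6.1],
  ],
)

```text
time_s: 2.1
tcp_pos: [437.9, 32.6, 367.1]
orientation: [0.411, -0.059, 0.909, 0.048]
wrist_force: [1.8, -1.4, 0.3]
width: 0.9
```

```bash
cat > snap.py <<'E'
from h import *
import sys
c=get_calibration("wrist");im=cv2.cvtColor(capture("wrist"),cv2.COLOR_RGB2BGR)
p,Rc,o=cur();Rs=R.from_euler("z",-PS[2]).as_matrix()
print("stand-frame tcp",(Rs@(p-[PS[0],PS[1],0])).round(1),"tool z",(Rs@Rc[:,2]).round(2),"t",o["time_s"],"q",o["q"].round(2),"F",(Rs@o["wrist_force"]).round(1))
raw=im.copy()
t=np.linspace(0,2*np.pi,80)
def S(P): return proj("wrist",s2w(PS,P),c)
for r,x,col in((149,0,(255,0,255)),(100,-19,(0,255,0)),(30,-45,(255,255,0))):
    cv2.polylines(im,[np.int32(S(np.c_[t*0+x,r*np.sin(t),175+r*np.cos(t)]))],True,col,1)
B=[(-93,25,118),(-93,25,200),(-93,-25,200),(-93,-25,118)]
cv2.polylines(im,[np.int32(S(B))],False,(0,0,255),1)
cv2.imwrite(f"pics/{sys.argv[1]}.png",im);cv2.imwrite(f"pics/{sys.argv[1]}_raw.png",raw);np.savez("pics/cal.npz",**c)
E
python3 snap.py w1
```

```text
stand-frame tcp [-135.9   80.2  369.8] tool z [ 0.76 -0.06 -0.65] t 2.15 q [-0.3  -0.21  2.24  0.9   0.46 -2.68] F [ 0.6 -0.5  0.6]
```

View pics/w1.png

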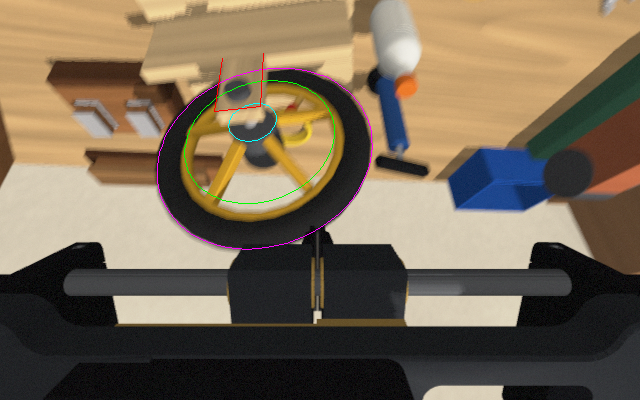

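```bash
cat > ang.py <<'E'
from h import *
import sys
c=dict(np.load("pics/cal.npz"));im=cv2.imread(f"pics/{sys.argv[1]}_raw.png")
a=np.deg2rad(np.arange(0,360,1.));r=np.arange(42,92,2.)  # a: clockwise from top seen from robot
A,Rr=np.meshgrid(a,r)
def samp(x):
    uv=proj("wrist",s2w(PS,np.c_[x.ravel(),(-Rr*np.sin(A)).ravel(),(175+Rr*np.cos(A)).ravel()]),c).astype(np.float32)
    s=cv2.remap(im,uv[:,0].reshape(A.shape),uv[:,1].reshape(A.shape),cv2.INTER_LINEAR)
    return cv2.cvtColor(s,cv2.COLOR_BGR2HSV).astype(int)
h=samp(-39+(Rr-30)*25/70-4)
y=((h[...,0]>15)&(h[...,0]<32)&(h[...,1]>170)).mean(0)
h2=samp(0*Rr); m=((h2[...,0]<8)|(h2[...,0]>172))&(h2[...,1]>140)&(h2[...,2]>60)
rd=m.mean(0)
print("yellow",[(int(i),round(y[i],1)) for i in range(360) if y[i]>.4])
print("red",[(int(i),round(rd[i],2)) for i in range(360) if rd[i]>.08])
sc=np.array([sum(y[(k+72*j+d)%360] for j in range(5) for d in range(-5,6)) for k in range(72)]);b=sc.argmax();print("spoke phase",b,sc[b],"valve cands",[(b+36+72*j)%360 for j in range(5)])
E
python3 ang.py w1
python3 - <<'E'
from h import *
p,Rc,o=cur();q=o["q"]
# FK fit
Z=lambda t:R.from_euler("z",t).as_matrix();Y=lambda t:R.from_euler("y",t).as_matrix()
def fk(q,k):
    a0,d,L2,L3,e,Lt=k
    A=Z(q[0]);P=A@[a0,0,d];B=A@Y(q[1]);P=P+B@[0,0,L2];B=B@Y(q[2]);P=P+B@[e,0,L3];B=B@Z(q[3])@Y(q[4])@Z(q[5]);return P+B@[0,0,Lt],B
D=[([1.01541,.491509,1.559368,0,1.09171,-.10558],[271.6,562.67,214.12]),([.62788,.040764,1.748326,-.000232,1.351708,-.490126],[298.017,297.677,380.06]),(q,p)]
f=lambda k:np.concatenate([fk(a,k)[0]-b for a,b in D])
s=least_squares(f,[0,300,400,400,0,250]);print(s.x,s.fun.round(1))
print(fk(q,s.x)[1].T@Rc)
E
```

```text
yellow [(21, np.float64(0.4)), (22, np.float64(0.5)), (23, np.float64(0.6)), (24, np.float64(0.8)), (25, np.float64(1.0)), (26, np.float64(1.0)), (27, np.float64(1.0)), (28, np.float64(1.0)), (29, np.float64(1.0)), (30, np.float64(1.0)), (31, np.float64(1.0)), (32, np.float64(1.0)), (33, np.float64(1.0)), (34, np.float64(1.0)), (35, np.float64(1.0)), (36, np.float64(1.0)), (37, np.float64(1.0)), (38, np.float64(0.9)), (39, np.float64(0.8)), (40, np.float64(0.6)), (88, np.float64(0.5)), (89, np.float64(0.6)), (90, np.float64(0.6)), (91, np.float64(0.8)), (92, np.float64(0.9)), (93, np.float64(1.0)), (94, np.float64(1.0)), (95, np.float64(1.0)), (96, np.float64(0.9)), (97, np.float64(0.9)), (98, np.float64(0.9)), (99, np.float64(0.9)), (100, np.float64(0.8)), (101, np.float64(0.8)), (102, np.float64(0.8)), (103, np.float64(0.8)), (104, np.float64(0.8)), (105, np.float64(0.8)), (106, np.float64(0.8)), (107, np.float64(0.7)), (108, np.float64(0.6)), (109, np.float64(0.6)), (110, np.float64(0.6)), (111, np.float64(0.6)), (112, np.float64(0.6)), (113, np.float64(0.6)), (114, np.float64(0.6
[... 1273 characters left out ...]
), (324, np.float64(1.0)), (325, np.float64(1.0)), (326, np.float64(1.0)), (327, np.float64(0.8)), (328, np.float64(0.7)), (329, np.float64(0.5))]
red [(209, np.float64(0.12)), (210, np.float64(0.12)), (211, np.float64(0.12)), (212, np.float64(0.12)), (213, np.float64(0.12)), (214, np.float64(0.12))]
spoke phase 35 36.92 valve cands [np.int64(71), np.int64(143), np.int64(215), np.int64(287), np.int64(359)]
[-63.92154566 368.34644346 684.16677613 505.36500429 192.09109398
 375.99498904] [ 54.3 -37.5 -22.4  38.7 -53.4  -1.1  -5.7 -29.1  23.5]
[[ 1.27602259e-16 -1.00000000e+00 -2.41287431e-16]
 [ 1.00000000e+00  2.76381240e-16 -3.12922569e-16]
 [ 4.43445054e-16 -8.18993722e-17  1.00000000e+00]]
```

```bash
cat >> h.py <<'E'
Z=lambda t:R.from_euler("z",t).as_matrix();Y=lambda t:R.from_euler("y",t).as_matrix()
LO=np.array([-3.1,-.84,.05,-1.13,.06,-2.69])+.02;HI=np.array([3.1,2.19,2.79,4.28,2.93,2.69])-.02
def fk(q,k):
    a0,b,d,L2,L3,e,Lt=k
    A=Z(q[0]);P=A@[a0,b,d];B=A@Y(q[1]);P=P+B@[0,0,L2];B=B@Y(q[2]);P=P+B@[e,0,L3];B=B@Z(q[3])@Y(q[4])@Z(q[5]);return P+B@[0,0,Lt],B@Z(-np.pi/2)
E
python3 - <<'E'
from h import *
p,Rc,o=cur();q=o["q"]
D=[([1.01541,.491509,1.559368,0,1.09171,-.10558],[271.6,562.67,214.12]),([.62788,.040764,1.748326,-.000232,1.351708,-.490126],[298.017,297.677,380.06]),(q,p)]
f=lambda k:np.concatenate([fk(a,k)[0]-b for a,b in D])
s=least_squares(lambda k:np.r_[f(k),1e-3*k[0],1e-3*k[5]],[0,66,300,400,400,0,250]);print(s.x,s.fun.round(1))
print((fk(q,s.x)[1].T@Rc).round(2)); print((fk(q,s.x)[1]@Z(np.pi)).T@Rc)
np.save("k.npy",s.x)
E
```

```text
[2.24200849e-03 6.59006541e+01 1.96703527e+02 5.86797653e+02
 4.10998293e+02 4.31029308e+01 2.71866201e+02] [ 0. -0.  0. -0.  0.  0.  0.  0. -0.  0.  0.]
[[-1. -0.  0.]
 [ 0. -1. -0.]
 [ 0. -0.  1.]]
[[ 1.00000000e+00  3.80464648e-16 -3.12922569e-16]
 [-2.13072453e-16  1.00000000e+00  2.33101672e-16]
 [ 4.43445054e-16 -8.18993722e-17  1.00000000e+00]]
```

```bash
sed -i 's/Z(-np.pi\/2)/Z(np.pi\/2)/' h.py; cat >> h.py <<'E'
K=np.load("k.npy")
def ik(pos,Rg,q0):
    f=lambda q:np.r_[(fk(q,K)[0]-pos)/100,(R.from_matrix(fk(q,K)[1].T@Rg)).as_rotvec()]
    s=least_squares(f,np.clip(q0,LO+.01,HI-.01),bounds=(LO,HI));return s.x,np.linalg.norm(s.fun)
def wp(phi,r,x): # stand-frame point, phi deg clockwise from top
    a=np.deg2rad(phi);return s2w(PS,[x,-r*np.sin(a),175+r*np.cos(a)])[0]
E
python3 - <<'E'
from h import *
for flip in(0,1):
  for tilt in(30,40,50):
   for yaw in (-25,0,25):
    G=Rt(tilt,yaw)@Z(np.pi*flip);out=[]
    best=None
    for q4 in(0,.8,-.8,np.pi,2.4,3.8):
     for q5 in (.4,1):
      for q6 in(-1.8,0,1.3):
       q0=[-.1,.2,1.9,q4,q5,q6];ok=1;m=9;qs=[]
       for phi in(-60,0,60):
         q,e=ik(wp(phi,62,-8),G,q0);q0=q
         if e>1e-3:ok=0;break
         m=min(m,(q-LO).min(),(HI-q).min());qs.append(q.round(2))
       if ok and(best is None or m>best[0]):best=(m,qs)
    print(flip,tilt,yaw,best and (round(best[0],2),best[1]))
E
```

```text
0 30 -25 (np.float64(0.41), [array([0.04, 0.39, 2.36, 3.46, 0.67, 1.43]), array([-0.11,  0.32,  2.31,  3.27,  0.54,  1.5 ]), array([-0.24,  0.41,  2.32,  3.05,  0.63,  1.61])])
0 30 0 (np.float64(0.4), [array([-0.25,  0.39,  2.37,  2.46,  0.73,  1.85]), array([-0.38,  0.33,  2.29,  2.18,  0.68,  2.06]), array([-0.5 ,  0.43,  2.26,  2.11,  0.76,  2.02])])
0 30 25 (np.float64(0.39), [array([-0.44,  0.44,  2.23,  1.7 ,  0.91,  2.12]), array([-0.54,  0.41,  2.13,  1.52,  0.96,  2.28]), array([-0.62,  0.5 ,  2.08,  1.48,  1.  ,  2.23])])
0 40 -25 (np.float64(0.14), [array([0.03, 0.33, 2.26, 3.64, 0.35, 1.24]), array([-0.11,  0.27,  2.21,  3.4 ,  0.22,  1.36]), array([-0.24,  0.35,  2.22,  3.  ,  0.3 ,  1.67])])
0 40 0 (np.float64(0.19), [array([-0.22,  0.32,  2.27,  2.19,  0.44,  2.16]), array([-0.34,  0.28,  2.2 ,  1.8 ,  0.46,  2.48]), array([-0.45,  0.37,  2.17,  1.81,  0.53,  2.37])])
0 40 25 (np.float64(0.12), [array([-0.38,  0.38,  2.16,  1.47,  0.74,  2.41]), array([-0.48,  0.35,  2.06,  1.29,  0.82,  2.55]), array([-0.57,  0.44,  2.02,  1.28,  0.86,  2.47])])
0 50 -25 None
0 50 0 
[... 785 characters left out ...]
,  0.32,  2.27,  2.19,  0.44, -0.98]), array([-0.34,  0.28,  2.2 ,  1.8 ,  0.46, -0.66]), array([-0.45,  0.37,  2.17,  1.81,  0.53, -0.77])])
1 40 25 (np.float64(0.61), [array([-0.38,  0.38,  2.16,  1.47,  0.74, -0.73]), array([-0.48,  0.35,  2.06,  1.29,  0.82, -0.59]), array([-0.57,  0.44,  2.02,  1.28,  0.86, -0.67])])
1 50 -25 None
1 50 0 (np.float64(0.19), [array([-0.18,  0.29,  2.16,  1.44,  0.27, -0.2 ]), array([-0.3 ,  0.26,  2.09,  1.12,  0.38,  0.04]), array([-0.4 ,  0.34,  2.07,  1.25,  0.42, -0.19])])
1 50 25 (np.float64(0.56), [array([-0.32,  0.34,  2.08,  1.14,  0.64, -0.35]), array([-0.41,  0.32,  1.99,  1.  ,  0.75, -0.26]), array([-0.5 ,  0.4 ,  1.95,  1.02,  0.78, -0.37])])
```

```bash
cat >> h.py <<'E'
TILT,YAW=42,8
G=Rt(TILT,YAW)@Z(np.pi)
def tcp(phi,r,back=0): # ref point in spoke plane x=-26; back mm retreat along tool axis
    return wp(phi,r,-26)+G[:,2]*(15-back)
E
python3 - <<'E'
from h import *
p,Rc,o=cur();q=o["q"]
qt=None
for a in((-70,66,75),(-70,66,0),(-30,66,0),(0,66,0),(40,66,0),(76,64,0),(76,64,75)):
    qt,e=ik(tcp(*a),G,[-.3,.25,2.2,1.8,.5,-.8] if qt is None else qt)
    if a[2]==75 and a[0]<0:q1=qt
    print(a,qt.round(2),round(e,5),min((qt-LO).min(),(HI-qt).min()).round(2))
print("path")
for s in np.linspace(0,1,13)[1:]:
    P,M=fk(q+s*(q1-q),K); print(s.round(2),P.round(0),row(P,M).tolist())
E
```

```text
(-70, 66, 75) [-0.36  0.18  2.31  1.63  0.54 -0.63] 0.0 0.46
(-70, 66, 0) [-0.26  0.35  2.27  1.95  0.51 -0.9 ] 0.0 0.43
(-30, 66, 0) [-0.33  0.29  2.21  1.67  0.51 -0.64] 0.0 0.43
(0, 66, 0) [-0.4   0.29  2.17  1.54  0.55 -0.56] 0.0 0.47
(40, 66, 0) [-0.48  0.35  2.14  1.52  0.6  -0.6 ] 0.0 0.52
(76, 64, 0) [-0.51  0.42  2.15  1.61  0.62 -0.76] 0.0 0.54
(76, 64, 75) [-0.62  0.28  2.18  1.39  0.7  -0.59] 0.0 0.59
path
0.08 [446.  33. 358.] [0.15, 0.01, 0.42, -0.2, 0.14, 2.31]
0.17 [452.  35. 347.] [0.29, 0.0, 0.83, -0.36, 0.3, 4.63]
0.25 [459.  35. 336.] [0.43, -0.01, 1.23, -0.48, 0.48, 6.95]
0.33 [465.  36. 325.] [0.57, -0.04, 1.62, -0.55, 0.69, 9.28]
0.42 [471.  36. 314.] [0.71, -0.08, 2.01, -0.59, 0.9, 11.61]
0.5 [477.  36. 303.] [0.86, -0.13, 2.39, -0.58, 1.12, 13.94]
0.58 [483.  35. 293.] [1.0, -0.2, 2.77, -0.53, 1.34, 16.28]
0.67 [488.  34. 282.] [1.15, -0.28, 3.14, -0.43, 1.55, 18.61]
0.75 [494.  32. 271.] [1.31, -0.37, 3.5, -0.3, 1.76, 20.95]
0.83 [499.  30. 260.] [1.47, -0.49, 3.86, -0.12, 1.95, 23.29]
0.92 [504.  28. 249.] [1.64, -0.62, 4.22, 0.11, 2.11, 25.63]
1.0 [509.  24. 238.] [1.83, -0.76, 4.57, 0.38, 2.25, 27.96]
```

Request:
carry_out(
  targets=[
    [1,0.1,0,0.2,-0.1,0.1,1.7],
    [1,0.2,0,0.4,-0.3,0.2,3.4],
    [1,0.3,0,0.6,-0.4,0.4,5.1],
    [1,0.4,0,0.8,-0.5,0.5,6.8],
    [1,0.5,0,1,-0.5,0.6,8.5],
    [1,0.5,0,1,-0.6,0.8,10.2],
    [1,0.5,0,1,-0.6,0.9,11.6],
    [1,0.5,0,1,-0.6,1.1,13.9],
  ],
)

```text
time_s: 3.15
tcp_pos: [449.4, 37.3, 335.9]
orientation: [0.232, 0.525, 0.752, 0.324]
wrist_force: [0.2, 0.7, 0.8]
width: 0.4
```

```bash
cat > go.py <<'E'
from h import *
import sys
p,Rc,o=cur();Rs=R.from_euler("z",-PS[2]).as_matrix()
print("stand tcp",(Rs@(p-[PS[0],PS[1],0])).round(1),"t",o["time_s"],"q",o["q"].round(2),"F",(Rs@o["wrist_force"]).round(1), "cur to G deg",np.rad2deg(R.from_matrix(Rc.T@G).magnitude()).round(1))
a=list(map(float,sys.argv[1:]))
for i in range(0,len(a),3): print(a[i:i+3],row(tcp(*a[i:i+3]),G).tolist())
E
python3 go.py -70 66 75
```

```text
stand tcp [-125.    83.2  335.9] t 3.15 q [-0.36 -0.12  2.26  1.05  0.58 -1.5 ] F [0.4 0.6 0.8] cur to G deg 88.7
[-70.0, 66.0, 75.0] [-1.06, -1.22, 3.5, 0.16, 0.41, 14.77]
```

Tracking is good, so I'll finish the roll and approach.

Request:
carry_out(
  targets=[
    [1,0,0,0,0,0,1.7],
    [1,0,0,0,0,0.1,3.4],
    [1,0,0,0,0,0.1,5.1],
    [1,-0.2,-0.2,0.5,0,0.2,6.8],
    [1,-0.3,-0.4,1,0.1,0.2,8.5],
    [1,-0.5,-0.6,1.5,0.1,0.3,10.2],
    [1,-0.7,-0.8,2.2,0.1,0.3,11.9],
    [1,-0.9,-1,2.8,0.1,0.4,13.6],
    [1,-1.06,-1.22,3.3,0.16,0.4,14.8],
    [1,-1.06,-1.22,3.5,0.16,0.4,14.8],
    [1,-1.06,-1.22,3.5,0.16,0.4,14.8],
  ],
)

```text
time_s: 4.53
tcp_pos: [509.7, 23.9, 238.3]
orientation: [-0.078, 0.896, 0.179, 0.399]
wrist_force: [0.0, -0.3, 0.2]
width: 0.4
```

```bash
python3 go.py -72 66 75 -72 66 0; python3 snap.py w2; sed -i 's/^print("yellow".*/import itertools\nyy=[i for i in range(360) if y[i]>.6];print("yellow runs",[(g[0],g[-1]) for g in np.split(yy,np.where(np.diff(yy)>1)[0]+1)])/' ang.py; python3 ang.py w2
```

```text
stand tcp [-69.9  55.2 238.3] t 4.525 q [-0.36  0.18  2.31  1.62  0.53 -0.63] F [-0.1 -0.3  0.2] cur to G deg 0.2
[-72.0, 66.0, 75.0] [-0.07, -0.05, 0.06, 0.02, 0.0, 0.04]
[-72.0, 66.0, 0.0] [-0.07, -0.05, 2.56, 0.02, 0.0, 0.04]
stand-frame tcp [-70.   55.1 238.7] tool z [ 0.74  0.1  -0.67] t 4.575 q [-0.37  0.18  2.31  1.62  0.53 -0.63] F [ 0.3 -0.7  0.5]
yellow runs [(np.int64(21), np.int64(39)), (np.int64(68), np.int64(125)), (np.int64(315), np.int64(331))]
red [(208, np.float64(0.12)), (209, np.float64(0.16)), (210, np.float64(0.2)), (211, np.float64(0.24)), (212, np.float64(0.24)), (213, np.float64(0.32)), (214, np.float64(0.32)), (215, np.float64(0.36)), (216, np.float64(0.36)), (217, np.float64(0.36)), (218, np.float64(0.36)), (219, np.float64(0.36)), (220, np.float64(0.4)), (221, np.float64(0.36)), (222, np.float64(0.16))]
spoke phase 33 35.2 valve cands [np.int64(69), np.int64(141), np.int64(213), np.int64(285), np.int64(357)]
```

View pics/w2.png

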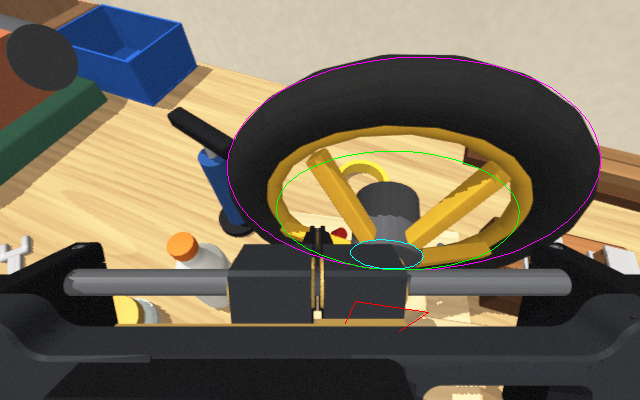

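The wrist view from above shows the overlay matching the tyre. The top spokes meet the rim near (320,155) and (500,165), the red valve cap is at (338,233), and the fingertip at (318,228) points into the left gap, which has no valve. Now I'll insert it.

Request:
carry_out(
  targets=[
    [1,-0.1,-0.05,0.7,0,0,0],
    [1,-0.1,-0.05,1.3,0,0,0],
    [1,-0.1,-0.05,1.8,0,0,0],
    [1,-0.1,-0.05,2.2,0,0,0],
    [1,-0.1,-0.05,2.55,0,0,0],
    [1,-0.1,-0.05,2.55,0,0,0],
  ],
)

```text
time_s: 5.32
tcp_pos: [560.0, 45.7, 185.4]
orientation: [-0.078, 0.896, 0.178, 0.4]
wrist_force: [-0.6, -0.0, 0.2]
width: 0.4
```

```bash
python3 go.py -72 66 0 -62 66 0 -52 66 0 -44 66 0 -36 66 0 -28 66 0 -20 66 0 -12 66 0 -4 66 0
```

```text
stand tcp [-15.8  63.7 185.4] t 5.325 q [-0.26  0.36  2.27  1.97  0.51 -0.92] F [-0.6  0.1  0.2] cur to G deg 0.2
[-72.0, 66.0, 0.0] [0.02, -0.02, 0.02, 0.03, -0.01, 0.02]
[-62.0, 66.0, 0.0] [0.27, 0.13, -0.23, 0.03, -0.01, 0.02]
[-52.0, 66.0, 0.0] [0.49, 0.34, -0.46, 0.03, -0.01, 0.02]
[-44.0, 66.0, 0.0] [0.64, 0.55, -0.64, 0.03, -0.01, 0.02]
[-36.0, 66.0, 0.0] [0.76, 0.78, -0.79, 0.03, -0.01, 0.02]
[-28.0, 66.0, 0.0] [0.86, 1.04, -0.93, 0.03, -0.01, 0.02]
[-20.0, 66.0, 0.0] [0.92, 1.32, -1.04, 0.03, -0.01, 0.02]
[-12.0, 66.0, 0.0] [0.96, 1.61, -1.12, 0.03, -0.01, 0.02]
[-4.0, 66.0, 0.0] [0.96, 1.91, -1.18, 0.03, -0.01, 0.02]
```

Request:
carry_out(
  targets=[
    [1,0.14,0.06,-0.1,0,0,0],
    [1,0.27,0.13,-0.23,0,0,0],
    [1,0.38,0.23,-0.35,0,0,0],
    [1,0.49,0.34,-0.46,0,0,0],
    [1,0.57,0.44,-0.55,0,0,0],
    [1,0.64,0.55,-0.64,0,0,0],
    [1,0.7,0.66,-0.72,0,0,0],
    [1,0.76,0.78,-0.79,0,0,0],
    [1,0.81,0.91,-0.86,0,0,0],
    [1,0.86,1.04,-0.93,0,0,0],
    [1,0.89,1.18,-0.98,0,0,0],
    [1,0.92,1.32,-1.04,0,0,0],
  ],
)

```text
time_s: 6.82
tcp_pos: [570.7, 6.7, 226.9]
orientation: [-0.078, 0.896, 0.177, 0.4]
wrist_force: [-1.4, 5.0, -3.1]
width: 0.2
```

```bash
python3 go.py -20 66 0 -10 66 0 -5 66 0 0 66 0 5 66 0 10 66 0 15 66 0 20 66 0 25 66 0 30 66 0 35 66 0 40 66 0;python3 snap.py w3; python3 ang.py w3
```

```text
stand tcp [-15.1  23.4 226.9] t 6.825 q [-0.35  0.29  2.19  1.62  0.52 -0.61] F [-0.1  5.2 -3.1] cur to G deg 0.2
[-20.0, 66.0, 0.0] [0.01, -0.02, 0.0, 0.03, -0.01, 0.0]
[-10.0, 66.0, 0.0] [0.05, 0.34, -0.1, 0.03, -0.01, 0.0]
[-5.0, 66.0, 0.0] [0.05, 0.53, -0.14, 0.03, -0.01, 0.0]
[0.0, 66.0, 0.0] [0.04, 0.72, -0.16, 0.03, -0.01, 0.0]
[5.0, 66.0, 0.0] [0.01, 0.91, -0.17, 0.03, -0.01, 0.0]
[10.0, 66.0, 0.0] [-0.02, 1.1, -0.18, 0.03, -0.01, 0.0]
[15.0, 66.0, 0.0] [-0.07, 1.28, -0.17, 0.03, -0.01, 0.0]
[20.0, 66.0, 0.0] [-0.13, 1.47, -0.15, 0.03, -0.01, 0.0]
[25.0, 66.0, 0.0] [-0.2, 1.64, -0.12, 0.03, -0.01, 0.0]
[30.0, 66.0, 0.0] [-0.29, 1.81, -0.07, 0.03, -0.01, 0.0]
[35.0, 66.0, 0.0] [-0.38, 1.97, -0.02, 0.03, -0.01, 0.0]
[40.0, 66.0, 0.0] [-0.48, 2.12, 0.04, 0.03, -0.01, 0.0]
stand-frame tcp [-14.9  22.8 227.2] tool z [ 0.74  0.1  -0.67] t 6.875 q [-0.35  0.29  2.19  1.62  0.52 -0.6 ] F [-2.4  3.2 -1.7]
yellow runs [(np.int64(74), np.int64(82))]
red []
spoke phase 3 8.999999999999993 valve cands [np.int64(39), np.int64(111), np.int64(183), np.int64(255), np.int64(327)]
```

The measured push is about 6 N, as expected, so I'll carry on around the arc.

Request:
carry_out(
  targets=[
    [1,0.03,0.17,-0.05,0,0,0],
    [1,0.05,0.34,-0.1,0,0,0],
    [1,0.05,0.53,-0.14,0,0,0],
    [1,0.04,0.72,-0.16,0,0,0],
    [1,0.01,0.91,-0.17,0,0,0],
    [1,-0.02,1.1,-0.18,0,0,0],
    [1,-0.07,1.28,-0.17,0,0,0],
    [1,-0.13,1.47,-0.15,0,0,0],
    [1,-0.2,1.64,-0.12,0,0,0],
    [1,-0.29,1.81,-0.07,0,0,0],
    [1,-0.38,1.97,-0.02,0,0,0],
    [1,-0.48,2.12,0.04,0,0,0],
  ],
)

```text
time_s: 8.38
tcp_pos: [587.3, -54.2, 216.3]
orientation: [-0.079, 0.895, 0.178, 0.401]
wrist_force: [3.8, 13.0, 1.8]
width: 0.1
```

```bash
python3 go.py 40 66 0 45 66 0 50 66 0 54 66 0 58 66 0 62 66 0 66 65 0 70 65 0 73 65 0;python3 snap.py w4; python3 ang.py w4
```

```text
stand tcp [-14.2 -39.8 216.3] t 8.375 q [-0.47  0.34  2.14  1.53  0.6  -0.61] F [ 6.9 11.6  1.8] cur to G deg 0.2
[40.0, 66.0, 0.0] [-0.04, 0.03, -0.0, 0.01, -0.04, 0.01]
[45.0, 66.0, 0.0] [-0.15, 0.17, 0.07, 0.01, -0.04, 0.01]
[50.0, 66.0, 0.0] [-0.27, 0.3, 0.15, 0.01, -0.04, 0.01]
[54.0, 66.0, 0.0] [-0.37, 0.4, 0.22, 0.01, -0.04, 0.01]
[58.0, 66.0, 0.0] [-0.47, 0.48, 0.3, 0.01, -0.04, 0.01]
[62.0, 66.0, 0.0] [-0.58, 0.56, 0.38, 0.01, -0.04, 0.01]
[66.0, 65.0, 0.0] [-0.69, 0.59, 0.47, 0.01, -0.04, 0.01]
[70.0, 65.0, 0.0] [-0.8, 0.65, 0.56, 0.01, -0.04, 0.01]
[73.0, 65.0, 0.0] [-0.89, 0.68, 0.63, 0.01, -0.04, 0.01]
stand-frame tcp [-14.2 -40.6 215.9] tool z [ 0.74  0.1  -0.67] t 8.425 q [-0.48  0.35  2.14  1.53  0.6  -0.61] F [3.8 5.6 2.9]
yellow runs [(np.int64(275), np.int64(318)), (np.int64(340), np.int64(355))]
red [(296, np.float64(0.16)), (297, np.float64(0.28)), (298, np.float64(0.32)), (299, np.float64(0.32)), (300, np.float64(0.32)), (301, np.float64(0.28)), (302, np.float64(0.28)), (303, np.float64(0.28)), (304, np.float64(0.24)), (305, np.float64(0.24)), (306, np.float64(0.24)), (307, np.float64(0.2)), (308, np.float64(0.2)), (309, np.float64(0.2)), (310, np.float64(0.16)), (311, np.float64(0.16)), (312, np.float64(0.12)), (313, np.float64(0.12)), (315, np.float64(0.12))]
spoke phase 58 16.760000000000005 valve cands [np.int64(94), np.int64(166), np.int64(238), np.int64(310), np.int64(22)]
```

View pics/w4.png

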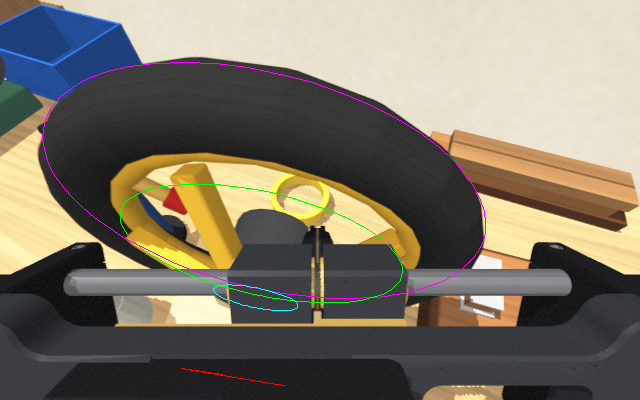

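The wheel turns as planned: one spoke is near 348° at (200,200), and the valve's red cap is at about 310° (175,200). I'll finish this stroke.

Request:
carry_out(
  targets=[
    [1,-0.1,0.1,0.03,0,0,0],
    [1,-0.15,0.17,0.07,0,0,0],
    [1,-0.27,0.3,0.15,0,0,0],
    [1,-0.37,0.4,0.22,0,0,0],
    [1,-0.47,0.48,0.3,0,0,0],
    [1,-0.58,0.56,0.38,0,0,0],
    [1,-0.69,0.59,0.47,0,0,0],
    [1,-0.8,0.65,0.56,0,0,0],
    [1,-0.8,0.65,0.56,0,0,0],
  ],
)

```text
time_s: 9.55
tcp_pos: [591.7, -75.4, 187.2]
orientation: [-0.077, 0.896, 0.177, 0.401]
wrist_force: [1.1, 2.7, 3.0]
width: 0.5
```

```bash
python3 go.py 66 65 0 66 65 80;python3 snap.py w5; python3 ang.py w5
```

```text
stand tcp [-15.3 -61.4 187.2] t 9.55 q [-0.51  0.41  2.14  1.6   0.62 -0.74] F [1.7 2.4 3. ] cur to G deg 0.3
[66.0, 65.0, 0.0] [0.12, -0.12, -0.07, 0.05, -0.03, 0.0]
[66.0, 65.0, 80.0] [0.13, -0.1, -2.74, 0.05, -0.03, 0.0]
stand-frame tcp [-15.4 -61.3 187.2] tool z [ 0.74  0.1  -0.67] t 9.6 q [-0.51  0.41  2.14  1.6   0.62 -0.74] F [3.2 1.  5.3]
yellow runs [(np.int64(15), np.int64(25)), (np.int64(241), np.int64(250)), (np.int64(291), np.int64(331))]
red [(334, np.float64(0.16)), (335, np.float64(0.28)), (336, np.float64(0.36)), (337, np.float64(0.36)), (338, np.float64(0.4)), (339, np.float64(0.36)), (340, np.float64(0.32)), (341, np.float64(0.32)), (342, np.float64(0.36)), (343, np.float64(0.36)), (344, np.float64(0.32)), (345, np.float64(0.32)), (346, np.float64(0.36)), (347, np.float64(0.32)), (348, np.float64(0.36)), (349, np.float64(0.36)), (350, np.float64(0.4)), (351, np.float64(0.36)), (352, np.float64(0.24))]
spoke phase 21 26.4 valve cands [np.int64(57), np.int64(129), np.int64(201), np.int64(273), np.int64(345)]
```

Request:
carry_out(
  targets=[
    [1,0.12,-0.12,-0.07,0,0,0],
    [1,0.12,-0.12,-0.5,0,0,0],
    [1,0.12,-0.12,-1.3,0,0,0],
    [1,0.12,-0.1,-2.2,0,0,0],
    [1,0.3,-0.1,-2.9,0,0,0],
    [1,0.3,-0.1,-2.9,0,0,0],
  ],
)

```text
time_s: 10.35
tcp_pos: [535.1, -94.7, 252.2]
orientation: [-0.076, 0.896, 0.177, 0.4]
wrist_force: [0.6, 0.0, -0.6]
width: 0.4
```

```bash
python3 go.py -77 70 80;python3 snap.py w6; python3 ang.py w6
```

```text
stand tcp [-74.9 -66.  252.2] t 10.35 q [-0.63  0.24  2.17  1.33  0.71 -0.51] F [ 0.6 -0.1 -0.6] cur to G deg 0.4
[-77.0, 70.0, 80.0] [-0.02, -4.21, 0.84, 0.06, -0.01, 0.01]
stand-frame tcp [-74.7 -65.7 251.5] tool z [ 0.74  0.1  -0.67] t 10.4 q [-0.63  0.24  2.17  1.33  0.71 -0.51] F [ 0.7  0.3 -0.3]
yellow runs [(np.int64(15), np.int64(25)), (np.int64(76), np.int64(86)), (np.int64(228), np.int64(325))]
red [(336, np.float64(0.16)), (337, np.float64(0.32)), (338, np.float64(0.4)), (339, np.float64(0.44)), (340, np.float64(0.32)), (341, np.float64(0.32)), (342, np.float64(0.32)), (343, np.float64(0.32)), (344, np.float64(0.36)), (345, np.float64(0.32)), (346, np.float64(0.32)), (347, np.float64(0.36)), (348, np.float64(0.36)), (349, np.float64(0.44)), (350, np.float64(0.36)), (351, np.float64(0.16))]
spoke phase 20 36.52 valve cands [np.int64(56), np.int64(128), np.int64(200), np.int64(272), np.int64(344)]
```

View pics/w6.png

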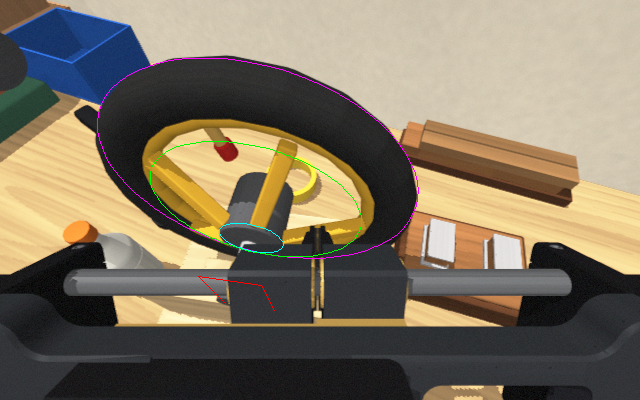

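The valve, with its cap at (226,148), stands at about 344°, so 16° remain. I'll cross to the left and insert behind the next spoke.

Request:
carry_out(
  targets=[
    [1,0,-1,-0.1,0,0,0],
    [1,0,-2,-0.1,0,0,0],
    [1,0,-3,0,0,0,0],
    [1,0,-4,0,0,0,0],
    [1,0,-4.2,0.3,0,0,0],
    [1,0,-4.2,0.9,0,0,0],
    [1,0,-4.2,1.6,0,0,0],
    [1,0,-4.2,2.2,0,0,0],
    [1,0,-4.2,2.8,0,0,0],
    [1,0,-4.2,3.2,0,0,0],
    [1,0,-4.2,3.5,0,0,0],
    [1,0,-4.2,3.5,0,0,0],
  ],
)

```text
time_s: 11.9
tcp_pos: [559.7, 52.3, 179.6]
orientation: [-0.078, 0.896, 0.177, 0.399]
wrist_force: [0.4, -0.6, 0.1]
width: 0.3
```

```bash
python3 go.py -77 70 0 -73 70 0 -69 70 0 -66 69 0 -62 69 0 -58 69 0 -55 69 0 -53 69 0 -51 69 0; python3 snap.py w7; python3 ang.py w7
```

```text
stand tcp [-14.5  70.3 179.6] t 11.9 q [-0.24  0.37  2.28  2.02  0.51 -0.96] F [ 0.3 -0.7  0.1] cur to G deg 0.2
[-77.0, 70.0, 0.0] [0.02, 0.01, -0.04, 0.02, 0.01, -0.0]
[-73.0, 70.0, 0.0] [0.13, 0.06, -0.15, 0.02, 0.01, -0.0]
[-69.0, 70.0, 0.0] [0.24, 0.11, -0.26, 0.02, 0.01, -0.0]
[-66.0, 69.0, 0.0] [0.3, 0.19, -0.33, 0.02, 0.01, -0.0]
[-62.0, 69.0, 0.0] [0.4, 0.26, -0.44, 0.02, 0.01, -0.0]
[-58.0, 69.0, 0.0] [0.5, 0.34, -0.54, 0.02, 0.01, -0.0]
[-55.0, 69.0, 0.0] [0.57, 0.4, -0.61, 0.02, 0.01, -0.0]
[-53.0, 69.0, 0.0] [0.61, 0.45, -0.66, 0.02, 0.01, -0.0]
[-51.0, 69.0, 0.0] [0.65, 0.5, -0.71, 0.02, 0.01, -0.0]
stand-frame tcp [-14.6  70.2 180.1] tool z [ 0.74  0.1  -0.67] t 11.95 q [-0.24  0.37  2.28  2.02  0.51 -0.96] F [-0.3 -0.1  1. ]
yellow runs [(np.int64(8), np.int64(22)), (np.int64(116), np.int64(122))]
red [(339, np.float64(0.32)), (340, np.float64(0.48)), (341, np.float64(0.48)), (342, np.float64(0.4)), (343, np.float64(0.36)), (344, np.float64(0.4)), (345, np.float64(0.4)), (346, np.float64(0.4)), (347, np.float64(0.36)), (348, np.float64(0.52)), (349, np.float64(0.48)), (350, np.float64(0.24))]
spoke phase 20 15.359999999999996 valve cands [np.int64(56), np.int64(128), np.int64(200), np.int64(272), np.int64(344)]
```

Inserted with no contact. Next is a slow push to −57°, then a measurement.

Request:
carry_out(
  targets=[
    [1,0.13,0.06,-0.15,0,0,0],
    [1,0.24,0.11,-0.26,0,0,0],
    [1,0.3,0.19,-0.33,0,0,0],
    [1,0.35,0.22,-0.38,0,0,0],
    [1,0.4,0.26,-0.44,0,0,0],
    [1,0.45,0.3,-0.49,0,0,0],
    [1,0.5,0.34,-0.54,0,0,0],
    [1,0.5,0.34,-0.54,0,0,0],
  ],
)

```text
time_s: 12.95
tcp_pos: [561.7, 41.8, 202.9]
orientation: [-0.078, 0.896, 0.177, 0.4]
wrist_force: [-4.7, 0.7, -2.7]
width: 0.4
```

```bash
python3 go.py -58 69 0 -56 69 0 -54 69 0 -52 69 0 -50 69 0; python3 snap.py w8; python3 ang.py w8
```

```text
stand tcp [-15.1  59.5 202.9] t 12.95 q [-0.27  0.32  2.25  1.86  0.49 -0.8 ] F [-4.4  1.9 -2.7] cur to G deg 0.2
[-58.0, 69.0, 0.0] [-0.03, -0.02, 0.04, 0.03, -0.01, 0.0]
[-56.0, 69.0, 0.0] [0.02, 0.03, -0.01, 0.03, -0.01, 0.0]
[-54.0, 69.0, 0.0] [0.06, 0.07, -0.06, 0.03, -0.01, 0.0]
[-52.0, 69.0, 0.0] [0.1, 0.12, -0.11, 0.03, -0.01, 0.0]
[-50.0, 69.0, 0.0] [0.15, 0.17, -0.16, 0.03, -0.01, 0.0]
stand-frame tcp [-15.1  59.5 202.9] tool z [ 0.74  0.1  -0.67] t 13.0 q [-0.27  0.32  2.25  1.86  0.49 -0.8 ] F [-5.1  2.1 -3.5]
yellow runs [(np.int64(81), np.int64(128))]
red [(0, np.float64(0.4)), (1, np.float64(0.36)), (2, np.float64(0.36)), (3, np.float64(0.36)), (4, np.float64(0.48)), (5, np.float64(0.48)), (6, np.float64(0.4)), (7, np.float64(0.12)), (354, np.float64(0.24)), (355, np.float64(0.48)), (356, np.float64(0.56)), (357, np.float64(0.36)), (358, np.float64(0.36)), (359, np.float64(0.36))]
spoke phase 33 17.519999999999996 valve cands [np.int64(69), np.int64(141), np.int64(213), np.int64(285), np.int64(357)]
```

View pics/w8.png

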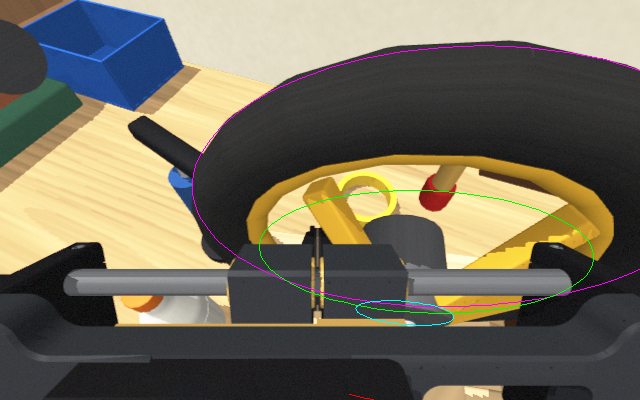

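By its red cap at (438,190), the valve is now at about 0°. I'll back off the spoke, withdraw, and check with a clear view.

Request:
carry_out(
  targets=[
    [1,-0.12,-0.08,0.12,0,0,0],
    [1,-0.12,-0.08,0.12,0,0,0],
    [1,-0.12,-0.08,-0.5,0,0,0],
    [1,-0.12,-0.08,-1.2,0,0,0],
    [1,-0.12,-0.08,-2,0,0,0],
    [1,-0.12,-0.08,-2.8,0,0,0],
    [1,0.5,0,-4,0,0,0],
    [1,1,0,-5,0,0,0],
    [1,1,1.5,-5,0,0,0],
    [1,1,2.5,-5,0,0,0],
    [1,1,2.5,-5,0,0,0],
  ],
)

```text
time_s: 14.38
tcp_pos: [506.2, -63.7, 325.7]
orientation: [-0.077, 0.896, 0.176, 0.4]
wrist_force: [-0.5, -0.7, 1.0]
width: 0.6
```

```bash
python3 go.py; python3 snap.py w9; python3 ang.py w9
python3 - <<'E'
from h import *
for n in("top","side"): cv2.imwrite(f"pics/{n}1.png",cv2.cvtColor(capture(n),cv2.COLOR_RGB2BGR))
a=cv2.imread("pics/top0.png").astype(int);b=cv2.imread("pics/top1.png").astype(int)
d=np.abs(a-b).max(2)
for n,(x,y) in dict(glue=(280,232),wax=(254,269),casket=(437,165),screw=(473,270),spanner=(186,277),tape=(328,148),pump=(262,188)).items(): print(n,(d[y-15:y+15,x-15:x+15]>40).mean().round(2))
E
```

```text
stand tcp [-95.2 -28.8 325.7] t 14.375 q [-0.6   0.06  2.14  1.12  0.76 -0.2 ] F [-0.6 -0.5  1. ] cur to G deg 0.3
stand-frame tcp [-95.5 -27.5 325.4] tool z [ 0.74  0.1  -0.67] t 14.425 q [-0.6   0.06  2.14  1.12  0.76 -0.2 ] F [-0.3 -0.4 -0.3]
yellow runs [(np.int64(28), np.int64(41)), (np.int64(257), np.int64(289)), (np.int64(317), np.int64(335))]
red [(0, np.float64(0.36)), (1, np.float64(0.36)), (2, np.float64(0.36)), (3, np.float64(0.44)), (4, np.float64(0.44)), (354, np.float64(0.24)), (355, np.float64(0.48)), (356, np.float64(0.4)), (357, np.float64(0.4)), (358, np.float64(0.4)), (359, np.float64(0.36))]
spoke phase 37 24.16 valve cands [np.int64(73), np.int64(145), np.int64(217), np.int64(289), np.int64(1)]
glue 0.0
wax 0.0
casket 0.0
screw 0.86
spanner 0.01
tape 0.0
pump 0.0
```

View pics/w9.png

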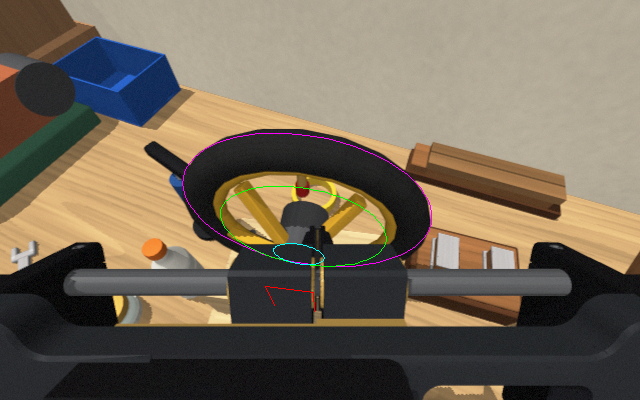

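The valve reads 359–1°, with its cap at (301,190) centred between two spokes. The screwdriver pixels changed in the top view, probably because of the arm's shadow, so I'll check it in the side view before handing in.

```bash
python3 - <<'E'
from h import *
for n,(y0,y1,x0,x1) in dict(side=(255,305,180,245),top=(225,315,455,490)).items():
    m=[]
    for i in(0,1):
        h=cv2.cvtColor(cv2.imread(f"pics/{n}{i}.png")[y0:y1,x0:x1],cv2.COLOR_BGR2HSV)
        k=((h[...,0]<6)|(h[...,0]>174))&(h[...,1]>170)&(h[...,2]>40)
        m.append((k.sum(),np.argwhere(k).mean(0).round(1) if k.any() else None))
    print(n,m)
E
```

```text
side [(np.int64(129), array([16.2, 20.1])), (np.int64(93), array([16.2, 18.8]))]
top [(np.int64(368), array([62.6, 18.2])), (np.int64(215), array([63.1, 19.9]))]
```

The red handle hasn't moved in either view: its centre shifts by about a pixel because of the shadow. The arm is clear, so I'm handing in.

```bash
python3 -c "
from rig import *
print(hand_in())"
```

```text
the job is handed in; nothing more can be done
None
```

The wheel is turned clockwise and the valve stands at the top. The job was handed in at about 14.5 s of the 51 s allowed; no verdict was reported.

**What I did:** I turned the wheel about 148° with the shut fingertips in two pushes, both in gaps away from the valve. The first swept one spoke over the top, about 132°. The second pushed the spoke behind the valve the last 16°. Then I backed off and withdrew above the robot's side of the stand.

**Last checks:**
- **Valve:** after withdrawing, the red cap measured about 359° and the spoke fit about 1°, against a tolerance of 7°. During the last push the spoke fit read 357° while the cap read 0°. The gripper hid part of the view then, so I relied on the clear view afterwards.
- **Forces:** readings between moves were about 6 N, and 13 N at most, with about 0 N after withdrawing. I saw no sign of touching the tyre or valve, but I only had wrist force to go by.
- **Bystanders:** glue, wax, casket, spanner, tape and pump look unchanged in the top view. The screwdriver's pixels did change there, but its red handle stayed within about 2 pixels in both views. I put the change down to the arm's shadow.

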